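Clamp the amplifier board with the ratchet lever

ROBOT

A 7-joint arm with a two-finger parallel gripper is mounted at the origin on the work surface. World frame = base frame: x ahead of the robot, y to its left, z up, the work surface at z = 0. Lengths are in m, angles in rad, forces in N, time in s.
With the tool pointing down it reaches from about 0.425 to 1.025 m from the base axis. Payload 9.4 kg.
Tool frame: the origin (TCP) lies at the very end of the fingers, on their centre line; the grasp point (between the pads) lies r.pinch_z behind it (r.pinch_z is the distance from the TCP to the grasp point, in m); z points along the fingers, y is the line along which they close (so a half turn about z gives the same grasp; the last joint's range is limited). The gripper opens to 85 mm and grips with 20 to 120 N. Pads are 22 mm wide; open, the fingers measure 114 mm over their backs; the gripper's body (76 mm by 85 mm) begins 54 mm behind the grasp point. The pads swing forward as they close: fully open they stand 13 mm farther back than shut.
Start: joints at [-1.181, 0.599, -0.003, 1.599, 0.002, 0.943, -0.08], TCP at [0.326, 0.647, 0.231] pointing down, gripper open.
Joint ranges: [-2.57, 2.57], [-0.35, 1.97], [-1.29, 1.29], [0.11, 2.56], [-1.05, 4.19], [0.11, 1.86], [-2.63, 2.63]. Speed limits (rad/s): [2.22, 2.22, 3.01, 3.01, 3.14, 3.14, 3.14].

INTERFACE

Orientations are given as a 3x3 rotation matrix whose columns are the frame's x, y, z axes.
In Python, from bench import telemetry, capture, get_calibration, ticket, r gives the robot as it stands.
- The arm moves only by the tool servo_tool, never from a script. Its argument "motion" is a list that holds one entry, the list of rows, each a list of 7 numbers: the turn, a rotation vector about the tool's x, y, z in parts of the range, where 1.0 means pi/2 rad, then the shift along the tool's x, y, z in shares of 500 mm (1.0 is 500 mm), then the opening, from 0 (shut) to 1 (fully open). In form: [[[ax, ay, az, tx, ty, tz, fingers], ...]]. A call has 1 to 8 rows; each row is the pose to reach, as a shift and turn from the pose commanded when the call began, along the tool's axes at that moment; what a row does not reach only later rows make up. A row lasts 1/12 s, in which the tool goes at most 41.7 mm and 7.16 degrees, less where a joint would pass 70% of its speed; a pose out of reach is approached as far as the arm can. No shift or turn number may pass 1 either way. A call with a gripper value outside its range is refused whole. The fingers move at their own pace and stop on an object; "newtons" is the grip in N (left out, the last holds). Time passes only in rows, so rows that repeat a pose let the fingers close. It gives the time, the measured TCP pose, the force, the opening and the grip force at its end, in the units of the state.
- telemetry.observe(): the state, without advancing time (a new reading comes with each control period).
- capture(name): name is "scene" or "top"; returns the picture (400x640x3 uint8, blue, green, red); there is no depth.
- get_calibration(name): a dict with "mtx" (3x3 intrinsics, pixels), "dist_coeffs" ([k1, k2, p1, p2, k3] as OpenCV has them; the pictures are not rectified), "R" (3x3) and "t" (3): a world point X has camera coordinates R X + t. Camera axes: x right, y down, z forward; pixel columns grow to the right and rows downward; lengths in m; the calibration is good to about 2 mm. A picture is of the moment at which its call begins. get_calibration takes no time and is no camera call.
- ticket.job_done(): hands the job in; it is judged then, once.
The state is a dict: "time": time; "joints": joint angles; "qd": joint speeds; "joint_torque": joint torques, N m; "tool_pos": TCP position; "ee_rot": TCP orientation; "wrist_force": force on the tool from outside, world axes, zero at the start; "wrist_torque": the same for the moment, N m; "finger_gap": finger opening in m; "finger_force": force on a finger pad.
Only numpy, scipy, OpenCV 4.12 (cv2) and the standard library are available. Lean on these libraries where they do the work, as an engineer would, in place of code of your own. Each camera call takes 0.05 s, during which the arm holds its last target. There are 200 camera calls.

TASK

Set the amplifier board down, without dropping it, on the blue clamp's bed, in the middle between the two orange jaws with its long side running from jaw to jaw, and let go. Then hold the red lever handle and pump it, one tooth a stroke, until the jaws grip the board firmly: stop after the first stroke that leaves it gripped, since a further one would bend it. Leave the lever swung back on its rest stop and let go of it.

Things in the scene. Friction and masses are not known exactly. Their poses are not given: they have to be found in the camera images.
- board: Amplifier board: green circuit board on an aluminium heat-spreader block, 50 mm (own x) by 70 mm (own y, the long side), block 16 mm high, parts on top up to 28 mm; 0.16 kg. Origin at the centre of its underside, z up. Starts loose on the bench; take it by the block across its 50 mm width.
- holder: Blue ratchet board clamp, fixed to the bench. Base plate 120 mm (x) by 335 mm (y from -185 to +150 mm), its top, the bed, 12 mm above the origin, which is on the bench. Clamping direction: own +y. Moving jaw on the -y side of the bed, floating back jaw on the +y side, 80 to 102 mm apart at the start. Beside the bed in +x and -x nothing stands above the base plate.
- bed_centre (a point): Point on the top of the bed (12 mm above the bench), 60 mm along the holder's +y from its origin: near the middle of the gap between the jaws. The gap's true middle lies halfway between the two faces.
- carriage: Toothed steel bar with the moving jaw, sliding along the holder's +y, to be driven by the lever only. Origin at bench level; the jaw's orange face is at own y = 0, x = 0, 46 mm wide, 18 to 34 mm above the bench. Tooth pitch 10 mm. The orange face is a sprung pad: it gives way only above 30 N, then by 1 mm per 1.3 N, to 26 mm. 50 N bends the board.
- backjaw: Orange back jaw, 60 mm wide, 14 to 40 mm above the bench; face towards the board at own y = 112 mm, x = 0 (origin at bench level, axes as the holder's). It floats: pushed with about 2 N it slides along +y through a free play of 2 to 12 mm, different every time and not visible, and only then stands firm.
- end_block (a point): Top centre of the fixed blue block behind the back jaw: 70 mm wide (x), 16 mm thick (y), top 46 mm above the bench.
- pawl_post (a point): Top of the small steel bridge over the toothed bar, 54 mm above the bench. Its spring pawl keeps the bar from going back; a new tooth locks at 0.26 to 0.28 rad of the lever. A load first felt after about 0.22 rad may therefore not be locked in: another stroke is then due, and safe.
- lever_pivot (a point): Point on the vertical pivot axis of the lever, 60 mm above the bench. The force at the jaw is 3.2 times the push at the handle. The handle takes about 1 N to swing freely, 2 to 5 N while it moves the jaws unloaded; once they grip the board the push jumps by another 6 N or more. Held still, the handle reads about 2 N less than on the move. Under load, push on to the forward stop.
- lever_grip (a point): On the axis of the red handle, 90 mm above the bench: an upright round post, 20 mm diameter, 58 to 110 mm above the bench, at the end of the aluminium lever bar (50 to 58 mm above the bench), 145 mm from the pivot.
- lever (a joint): Lever angle, rad: 0 at the rest stop (handle at the holder's -y end), 0.31 at the forward stop; grows as the handle swings to the holder's +y, clockwise from above, about 45 mm in all. No spring: stays where left; starts at 0 to 0.15. The pawl bites at about 0.035 and a stroke from stop to stop moves the jaw one tooth (the first may give less); the way back leaves the jaw.
- trimmer: Bystander: blue-handled screwdriver, 150 mm long, lying on the bench; leave alone.
- flux_jar: Bystander: small jar with a yellow lid, 48 mm diameter, 55 mm high; leave alone.
- multimeter: Bystander: yellow multimeter, 150 by 78 by 34 mm, lying on the bench; leave alone.

How it is judged:
On the way, in this order (a step that is already met when the one before it is completed fails the run):
1. the board lies on the bed between the jaws, long side from jaw to jaw, and the fingers have let go (z of board in the frame of holder between 0.009 and 0.016 m and x of board in the frame of holder between -0.015 and 0.015 m and y of board in the frame of holder between 0.02 and 0.1 m and angle between the y axis of board and the y axis of holder, either way round below 0.2 rad and contact force between the fingers and board below 0.1 N), for 0.2 s.
2. the lever is swung forward with the board in place (value of joint lever above 0.2 rad).
3. the jaws grip the board firmly (over 20 N) (contact force between carriage and board above 20 N), for 0.2 s.
At the end, for the whole second after the job is handed in: The board lies on the bed, within 15 mm of the clamp's middle line and its long side within 0.1 rad of the clamping direction, at rest and gripped between both jaws with more than 20 N and less than 50 N; the lever is back within 0.06 rad of its rest stop (contact force between carriage and board between 20 and 50 N and contact force between backjaw and board above 20 N and value of joint lever below 0.06 rad and z of board in the frame of holder between 0.009 and 0.016 m and x of board in the frame of holder between -0.015 and 0.015 m and angle between the y axis of board and the y axis of holder, either way round below 0.1 rad and linear speed of board below 0.01 m/s); the robot touches nothing.
It fails at once if the board is squeezed by the jaw with 50 N or more and bends (contact force between carriage and board above 50 N).
It fails at once if the board is dropped on the clamp (hits it with over 40 N while nothing holds it) (contact force between each of the fingers, carriage and board below 0.5 N and contact force between holder and board above 40 N).
It fails at once if the jaw or its bar is pushed by the robot itself instead of the lever (contact force between any of the fingers, the arm and carriage above 4 N).
It fails at once if a bystander is moved by more than 20 mm (distance of any of trimmer, flux_jar, multimeter from where it was at the start of the episode above 0.02 m).
It also fails if it takes over 72 s, if anything falls off the work surface, if the arm or the gripper's body presses on something with over 40 N, if the wrist force passes 120 N, or if a joint passes its speed limit or range.

## Working session

There is one attempt and no reset: what is moved stays moved. The work goes in short steps, Python scripts to look and compute and a tool call to move; the robot and the scene stay as the last step left them, time stands still between calls to the robot, and variables do not carry over. Pictures are saved under pics/ and viewed, at most 10 in all, crops included, and the job is handed in when it is done.

Besides the shell and the picture viewer there is one more tool, called after "Call:" by a JSON object that holds its "op" and its "data", one argument or row to a line. servo_tool: Moves the arm, as the interface text tells. Its arguments: {"type":"object","properties":{"motion":{"type":"array","items":{"type":"array","items":{"type":"array","items":{"type":"number"}}}},"newtons":{"type":"number"}},"required":["motion"]}

```bash
ls; mkdir -p pics
python3 - <<'E'
from bench import telemetry,capture,get_calibration,r
import cv2,numpy as np
s=telemetry.observe();print(s,r.pinch_z)
for n in("scene","top"):
    cv2.imwrite(f"pics/{n}0.png",capture(n)); c=get_calibration(n);print(n,c)
E
```

```text
pics
{'time': 0.0, 'joints': array([-1.18069264,  0.60016815, -0.00254903,  1.60013692,  0.00178869,
        0.94291337, -0.07980555]), 'qd': array([-0.00053371, -0.00027972, -0.00024188,  0.00085207, -0.00196079,
        0.00036871,  0.00091039]), 'joint_torque': array([ 4.53892949e-05, -7.76443219e+01,  1.56503085e+00, -2.58003813e+01,
        1.23983479e-02,  9.09503899e-03,  8.37815236e-06]), 'tool_pos': array([0.32606712, 0.6469967 , 0.23038328]), 'ee_rot': array([[-8.93034335e-01,  4.49988120e-01, -6.06925667e-04],
       [ 4.49988509e-01,  8.93033076e-01, -1.50581347e-03],
       [-1.35593475e-04, -1.61785270e-03, -9.99998682e-01]]), 'wrist_force': array([-0.46072432, -0.07780169,  0.90480475]), 'wrist_torque': array([-0.01927115,  0.01531558,  0.01959262]), 'finger_force': 0.0, 'finger_gap': 0.08569114632268132} 0.0187
scene {'mtx': array([[428.99978992,   0.        , 318.65702334],
       [  0.        , 428.99978992, 201.37732109],
       [  0.        ,   0.        ,   1.        ]]), 'dist_coeffs': array([0.00605664, 0.        , 0.        , 0.        , 0.        ]), 'R': array([[ 0.70508983,  0.70892516, -0.01653657],
       [ 0.47229417, -0.48687847, -0.73477042],
       [-0.52894854,  0.51026903, -0.67811427]]), 't': array([-0.35954267, -0.22845157,  1.39136631])}
top {'mtx': array([[430.93260472,   0.        , 320.3351314 ],
       [  0.        , 430.93260472, 199.53735451],
       [  0.        ,   0.        ,   1.        ]]), 'dist_coeffs': array([-0.03379956,  0.        ,  0.        ,  0.        ,  0.        ]), 'R': array([[ 0.01834748, -0.99958696, -0.02211987],
       [-0.99771651, -0.01686588, -0.06540116],
       [ 0.06500108,  0.0232693 , -0.99761385]]), 't': array([-0.0514294 ,  0.60632058,  1.24937803])}
```

View pics/scene0.png

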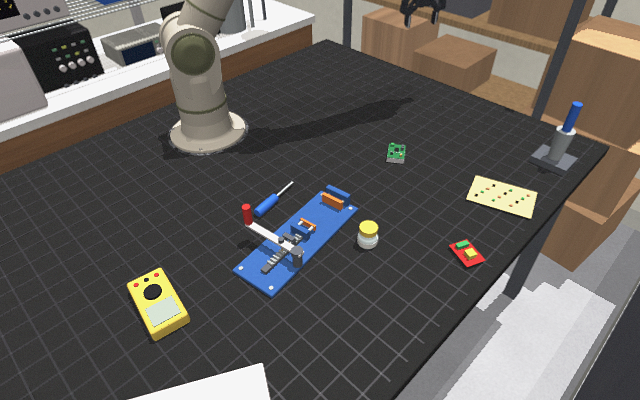

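View pics/top0.png

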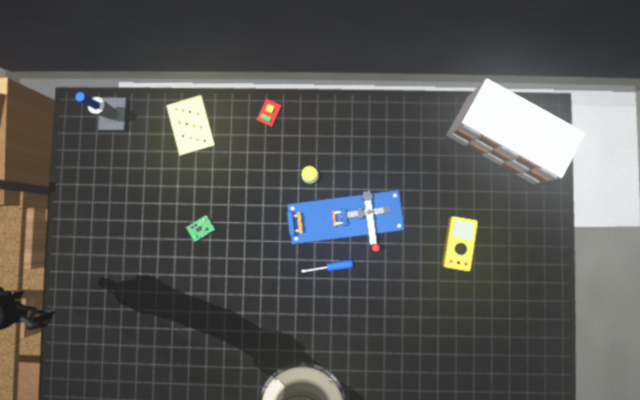

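The scene view shows the board at about (397,152), the holder from (235,270) to (355,205), the red handle at (248,214), and the jaws at (333,202) and (306,225). In the top view the board is at (200,228), the holder spans (288-403, 190-243), and the handle is at (376,248). Next I zoom in on both.

```bash
cat > h.py <<'E'
import cv2,numpy as np
from bench import get_calibration
C={n:get_calibration(n) for n in("scene","top")}
def ray(n,p):
    c=C[n];u=cv2.undistortPoints(np.array(p,float).reshape(-1,1,2),c["mtx"],c["dist_coeffs"]).reshape(-1,2)
    d=np.c_[u,np.ones(len(u))]@c["R"]; return -c["R"].T@c["t"],d
def plane(n,p,z):
    o,d=ray(n,p); return o+d*((z-o[2])/d[:,2])[:,None]
def tri(ps,pt):
    (o1,d1),(o2,d2)=ray("scene",ps),ray("top",pt); d1=d1[0];d2=d2[0]
    k=np.linalg.lstsq(np.c_[d1,-d2],o2-o1,rcond=None)[0]
    a,b=o1+k[0]*d1,o2+k[1]*d2; return (a+b)/2,np.linalg.norm(a-b)
def proj(n,P):
    c=C[n];return cv2.projectPoints(np.array(P,float).reshape(-1,1,3),cv2.Rodrigues(c["R"])[0],c["t"],c["mtx"],c["dist_coeffs"])[0].reshape(-1,2)
def mask(im,lo,hi,roi):
    h=cv2.inRange(cv2.cvtColor(im,cv2.COLOR_BGR2HSV),lo,hi);m=np.zeros_like(h);x0,x1,y0,y1=roi;m[y0:y1,x0:x1]=h[y0:y1,x0:x1];return m
def cen(m):
    y,x=np.nonzero(m);return np.array([x.mean(),y.mean()]),len(x)
E
python3 - <<'E'
import cv2,numpy as np
s=cv2.imread("pics/scene0.png");t=cv2.imread("pics/top0.png")
z=lambda im,x0,x1,y0,y1,k:cv2.resize(im[y0:y1,x0:x1],None,fx=k,fy=k,interpolation=cv2.INTER_CUBIC)
cv2.imwrite("pics/zt.png",z(t,280,410,170,260,6)) 
cv2.imwrite("pics/zs.png",z(s,225,365,180,300,5))
a=z(t,180,220,210,250,10);b=z(s,377,417,132,172,10);cv2.imwrite("pics/zb.png",np.hstack([a,b]))
E
```

```text
(no output)
```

View pics/zt.png

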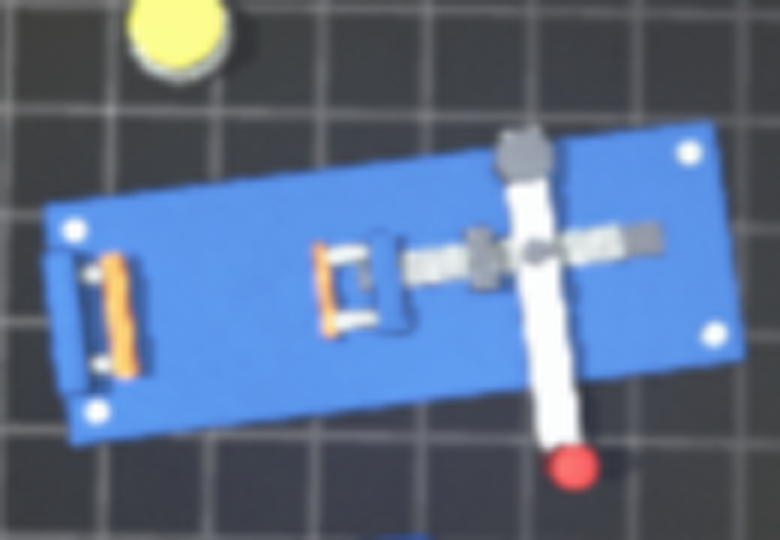

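View pics/zs.png

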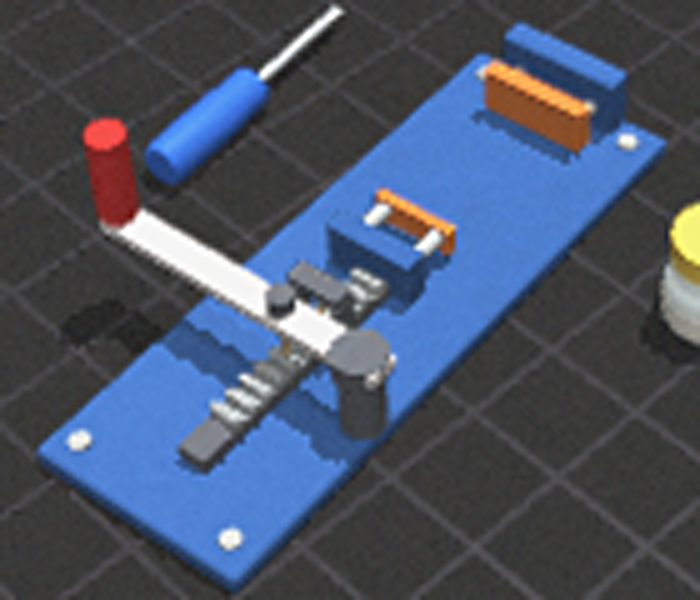

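View pics/zb.png

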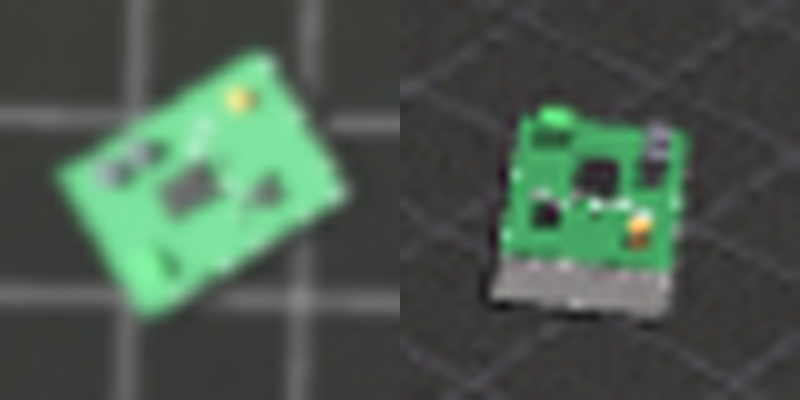

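Run:
```python
from h import *
t=cv2.imread("pics/top0.png");s=cv2.imread("pics/scene0.png")
np.set_printoptions(precision=4,suppress=True)
# plate
m=mask(t,(100,120,60),(125,255,255),(284,408,180,256));m=cv2.morphologyEx(m,cv2.MORPH_OPEN,np.ones((3,3)))
c=max(cv2.findContours(m,cv2.RETR_EXTERNAL,cv2.CHAIN_APPROX_NONE)[0],key=cv2.contourArea)
W=plane("top",c.reshape(-1,2),.012)[:,:2]
rc=cv2.minAreaRect((W*1000).astype(np.float32));print("plate",rc)
bx=cv2.boxPoints(rc)/1000;print(bx)
# screws midpoints of plate check; board
m=mask(t,(50,60,60),(85,255,255),(180,222,208,250));m=cv2.morphologyEx(m,cv2.MORPH_CLOSE,np.ones((5,5)))
c=max(cv2.findContours(m,cv2.RETR_EXTERNAL,cv2.CHAIN_APPROX_NONE)[0],key=cv2.contourArea)
for z in(.016,.018):
    rb=cv2.minAreaRect((plane("top",c.reshape(-1,2),z)[:,:2]*1000).astype(np.float32));print("board",rb)
mt,(ms)=m,mask(s,(45,60,40),(85,255,255),(380,415,135,170));ms=cv2.morphologyEx(ms,cv2.MORPH_CLOSE,np.ones((5,5)))
print("board tri",tri(cen(ms)[0],cen(mt)[0]))
# scene corner rays of board
cs=max(cv2.findContours(ms,cv2.RETR_EXTERNAL,cv2.CHAIN_APPROX_NONE)[0],key=cv2.contourArea)
print("board scene",cv2.minAreaRect((plane("scene",cs.reshape(-1,2),.018)[:,:2]*1000).astype(np.float32)))
# jaws
for nm,ro,rs,z in(("back",(294,305,205,236),(318,346,190,212),.04),("mov",(328,339,205,230),(299,317,214,232),.034)):
    a=mask(t,(5,120,100),(20,255,255),ro);b=mask(s,(5,120,80),(20,255,255),rs)
    ca,na=cen(a);cb,nb=cen(b);print(nm,na,nb,ca,cb,"top->z",plane("top",ca,z),"tri",tri(cb,ca))
    q=cv2.minAreaRect(np.argwhere(a)[:,::-1].astype(np.float32));print(q)
# handle
a=mask(t,(0,120,80),(6,255,255),(368,384,240,256))|mask(t,(172,120,80),(180,255,255),(368,384,240,256))
rb=(238,256,200,230);b=mask(s,(0,120,80),(6,255,255),rb)|mask(s,(172,120,80),(180,255,255),rb)
ca,na=cen(a);cb,nb=cen(b);print("handle",ca,na,cb,nb,plane("top",ca,.11),tri(cb,ca))
bb=b.copy();v=cv2.cvtColor(s,cv2.COLOR_BGR2HSV)[...,2]
bt=b&((v>190)*255).astype(np.uint8);ct,_=cen(bt);print("handle top tri",ct,tri(ct,ca))
```

```text
plate ((550.1442260742188, -58.7244873046875), (122.31221008300781, 231.45059204101562), 8.107141494750977)
[[ 0.4733  0.0472]
 [ 0.5059 -0.1819]
 [ 0.627  -0.1647]
 [ 0.5944  0.0645]]
board ((517.0026245117188, 316.1022033691406), (55.19694519042969, 75.41421508789062), 33.037906646728516)
board ((517.0147094726562, 315.49322509765625), (55.1099739074707, 75.29534149169922), 33.037899017333984)
board tri (array([0.5169, 0.3159, 0.0161]), np.float64(0.00020660679398390179))
board scene ((517.1666259765625, 316.4691162109375), (51.646728515625, 79.1283950805664), 32.968875885009766)
back 35 201 [299.6286 221.3143] [332.2637 200.6915] top->z [[0.5417 0.0175 0.04  ]] tri (array([0.5418, 0.0182, 0.0277]), np.float64(0.0003386901495683073))
((299.5692138671875, 222.05386352539062), (18.109071731567383, 2.604729175567627), 82.87498474121094)
 ** On entry to DLASCL parameter number  4 had an illegal value
 ** On entry to DLASCL parameter number  4 had an illegal value
 ** On entry to DLASCL parameter number  4 had an illegal value
 ** On entry to DLASCL parameter number  4 had an illegal value
 ** On entry to DLASCL parameter number  5 had an illegal value
 ** On entry to DLASCL parameter number  4 had an illegal valueh.py:18: RuntimeWarning: Mean of empty slice.
  y,x=np.nonzero(m);return np.array([x.mean(),y.mean()]),len(x)
  ret = ret.dtype.type(ret / rcount)
Traceback (most recent call last):
  File "h.py", line 11, in tri
    k=np.linalg.lstsq(np.c_[d1,-d2],o2-o1,rcond=None)[0]
      ~~~~~~~~~~~~~~~^^^^^^^^^^^^^^^^^^^^^^^^^^^^^^^^
numpy.linalg.LinAlgError: SVD did not converge in Linear Least Squares
```

Run:
```python
from h import *
t=cv2.imread("pics/top0.png");s=cv2.imread("pics/scene0.png")
np.set_printoptions(precision=4,suppress=True)
m=mask(t,(100,120,60),(125,255,255),(284,408,180,256));m=cv2.morphologyEx(m,cv2.MORPH_OPEN,np.ones((3,3)))
W=plane("top",np.argwhere(m)[:,::-1],.012)[:,:2]
rc=cv2.minAreaRect((W*1000).astype(np.float32));print("plate",rc)
th=np.deg2rad(rc[2]) 
yv=np.array([-np.sin(th),np.cos(th)]);xv=np.array([np.cos(th),np.sin(th)])
if rc[1][0]>rc[1][1]: print("SWAP")
O=np.array(rc[0])/1000+yv*.0175
print("axes",xv,yv,"origin",O)
H=lambda P:(np.array([(P[:2]-O)@xv,(P[:2]-O)@yv,P[2]]) if True else 0)
for nm,ro,rs,z in(("back",(294,305,205,240),(318,346,190,212),.04),("mov",(328,339,205,230),(299,317,214,232),.034)):
    a=mask(t,(4,70,90),(25,255,255),ro);b=mask(s,(4,90,60),(25,255,255),rs)
    ca,na=cen(a);cb,nb=cen(b);P,e=tri(cb,ca)
    print(nm,na,nb,ca,cb,"top",H(plane("top",ca,z)[0]),"tri",H(P),e)
    for zz in (z,.014 if nm=="back" else .018):
        h=np.array([H(p) for p in plane("top",np.argwhere(a)[:,::-1],zz)]);print(" z",zz,"y range",np.percentile(h[:,1],[3,50,97]),"x",h[:,0].min(),h[:,0].max())
red=lambda im,r:mask(im,(0,110,60),(8,255,255),r)|mask(im,(172,110,60),(180,255,255),r)
a=red(t,(368,384,240,256));b=red(s,(238,256,200,230))
ca,na=cen(a);cb,nb=cen(b);print("handle",ca,na,cb,nb,plane("top",ca,.11)[0],H(plane("top",ca,.11)[0]))
v=cv2.cvtColor(s,cv2.COLOR_BGR2HSV)[...,2];ct,n=cen(b&((v>190)*255).astype(np.uint8));P,e=tri(ct,ca);print("handle top tri",ct,n,P,H(P),e)
# pivot cap in zoom top (524,152), scene zoom (358,352)
P,e=tri([225+358.5/5-.5,180+352.5/5-.5],[280+524.5/6-.5,170+152.5/6-.5]);print("pivot",P,H(P),e)
for n,z in(("flux",(310,175)),("trim",(330,267))):print(n,H(plane("top",z,.03)[0]),plane("top",z,.03))
```

```text
plate ((557.9597778320312, -112.38796997070312), (122.28343963623047, 339.95941162109375), 8.18610954284668)
axes [0.9898 0.1424] [-0.1424  0.9898] origin [ 0.5555 -0.0951]
back 72 203 [299.375  222.2639] [332.2956 200.6601] top [-0.0002  0.1144  0.04  ] tri [0.0006 0.1158 0.0253] 0.0011573024035344626
 z 0.04 y range [0.1096 0.1145 0.1193] x -0.028653908583794085 0.027217348140495565
 z 0.014 y range [0.1113 0.1163 0.1212] x -0.028689443651448328 0.02834868363937754
mov 24 69 [333.875  218.2083] [307.913  223.4493] top [-0.0009  0.014   0.034 ] tri [-0.      0.0145  0.0254] 0.0018699249774426178
 z 0.034 y range [0.0117 0.0141 0.0162] x -0.020807861817316253 0.020167827760294844
 z 0.018 y range [0.0114 0.0139 0.016 ] x -0.020729268587438537 0.020770526888641665
handle [375.1579 247.5789] 57 [246.7473 213.4409] 186 [ 0.4734 -0.1937  0.11  ] [-0.0953 -0.086   0.11  ]
handle top tri [245.5263 206.3684] 38 [ 0.4732 -0.1941  0.1065] [-0.0955 -0.0863  0.1065] 4.85346026761072e-05
pivot [ 0.6193 -0.1749  0.059 ] [ 0.0518 -0.0881  0.059 ] 0.002120742047410896
flux [0.1335 0.0674 0.03  ] [[ 0.678  -0.0094  0.03  ]]
trim [-0.1393  0.0428  0.03  ] [[ 0.4115 -0.0725  0.03  ]]
```

```bash
cat >> h.py <<'E'
from bench import telemetry
from scipy.spatial.transform import Rotation as Ro
O=np.array([.5555,-.0951]);TH=np.deg2rad(8.19)
xv=np.array([np.cos(TH),np.sin(TH)]);yv=np.array([-np.sin(TH),np.cos(TH)])
def HW(x,y):return O+x*xv+y*yv
def go(x,y,z,ydeg):
    "shift/turn in tool axes to reach TCP x,y,z, tool down, tool y at ydeg"
    s=telemetry.observe();R=s["ee_rot"];a=np.deg2rad(ydeg);Y=np.array([np.cos(a),np.sin(a),0]);Z=np.array([0,0,-1.])
    T=np.c_[np.cross(Y,Z),Y,Z];rv=Ro.from_matrix(R.T@T).as_rotvec()
    d=R.T@(np.array([x,y,z])-s["tool_pos"])*1000
    print("turn",rv.round(4),"shift mm",d.round(1),"| t",round(s["time"],2),"pos",s["tool_pos"].round(4),"F",s["wrist_force"].round(1),"gap",round(s["finger_gap"],4))
E
python3 -c "
from h import *
go(.517,.316,.09,33.0)"
```

```text
turn [-1.300e-03  5.000e-04  5.281e-01] shift mm [-319.4 -209.6  140.8] | t 0.1 pos [0.3261 0.6471 0.2305] F [-0.1  0.  -0.2] gap 0.0856
```

The rows are not in the units I measure in: shifts go in shares of 500 mm and turns go in shares of pi/2 rad. I convert before sending: -319.4 mm is -0.6388, -209.6 mm is -0.4192, 0.528 rad is 0.3361.

Call:
{"op": "servo_tool", "data": {
  "motion": [
    [[0, 0, 0.3361, -0.6388, -0.4192, 0.2816, 1], [0, 0, 0.3361, -0.6388, -0.4192, 0.2816, 1], [0, 0, 0.3361, -0.6388, -0.4192, 0.2816, 1], [0, 0, 0.3361, -0.6388, -0.4192, 0.2816, 1], [0, 0, 0.3361, -0.6388, -0.4192, 0.2816, 1], [0, 0, 0.3361, -0.6388, -0.4192, 0.2816, 1], [0, 0, 0.3361, -0.6388, -0.4192, 0.2816, 1], [0, 0, 0.3361, -0.6388, -0.4192, 0.2816, 1]]
  ]
}}

```text
time: 0.77
tool_pos: [0.4829, 0.3749, 0.1152]
ee_rot: [[-0.545, 0.838, -0.0], [0.838, 0.545, -0.0], [-0.0, -0.0, -1.0]]
wrist_force: [0.9, 0.4, 0.1]
finger_gap: 0.0857
finger_force: 0.0
```

```bash
python3 -c "
from h import *
go(.517,.316,.06,33.0)"
```

```text
turn [-0.0002  0.0001  0.0006] shift mm [-68.   -3.6  55.2] | t 0.77 pos [0.4829 0.3749 0.1152] F [0.9 0.4 0.1] gap 0.0857
```

To row units: -68 mm is -0.136, 55.2 mm is 0.1104.

Call:
{"op": "servo_tool", "data": {
  "motion": [
    [[0, 0, 0, -0.07, -0.0036, 0.056, 1], [0, 0, 0, -0.136, -0.0072, 0.1104, 1], [0, 0, 0, -0.136, -0.0072, 0.1104, 1], [0, 0, 0, -0.136, -0.0072, 0.1104, 1], [0, 0, 0, -0.136, -0.0072, 0.1104, 1]]
  ]
}}

```text
time: 1.18
tool_pos: [0.5164, 0.3177, 0.0605]
ee_rot: [[-0.544, 0.839, -0.001], [0.839, 0.544, -0.0], [0.0, -0.001, -1.0]]
wrist_force: [-1.1, 0.6, 0.1]
finger_gap: 0.0855
finger_force: 0.0
```

```bash
python3 -c "
from h import *
go(.517,.316,.001,33.0)"
```

```text
turn [-0.0008 -0.0004 -0.0005] shift mm [-1.8 -0.4 59.5] | t 1.18 pos [0.5164 0.3177 0.0605] F [-1.1  0.6  0.1] gap 0.0855
```

To row units: 59 mm is 0.118, 55 mm is 0.11.

Call:
{"op": "servo_tool", "data": {
  "motion": [
    [[0, 0, 0, -0.002, 0, 0.05, 1], [0, 0, 0, -0.0032, 0, 0.09, 1], [0, 0, 0, -0.0032, 0, 0.11, 1], [0, 0, 0, -0.0032, 0, 0.118, 1], [0, 0, 0, -0.0032, 0, 0.118, 1], [0, 0, 0, -0.0032, 0, 0.118, 0.7]]
  ],
  "newtons": 40
}}

```text
time: 1.68
tool_pos: [0.5175, 0.3172, 0.0026]
ee_rot: [[-0.546, 0.838, 0.001], [0.838, 0.546, 0.001], [0.0, 0.001, -1.0]]
wrist_force: [0.1, -0.3, -2.1]
finger_gap: 0.0754
finger_force: 0.0
```

Call:
{"op": "servo_tool", "data": {
  "motion": [
    [[0, 0, 0, 0, 0, 0, 0.4], [0, 0, 0, 0, 0, 0, 0.3], [0, 0, 0, 0, 0, 0, 0.2], [0, 0, 0, 0, 0, 0, 0.2], [0, 0, 0, 0, 0, 0, 0.2], [0, 0, 0, 0, 0, 0, 0.2]]
  ],
  "newtons": 40
}}

```text
time: 2.18
tool_pos: [0.5178, 0.3166, 0.003]
ee_rot: [[-0.545, 0.839, 0.001], [0.839, 0.545, 0.001], [0.0, 0.001, -1.0]]
wrist_force: [-1.4, 0.6, 6.2]
finger_gap: 0.0485
finger_force: 41.0
```

```bash
python3 -c "
from h import *
p=HW(0,.064);print(p)
go(p[0],p[1],.1,8.2)"
```

```text
[ 0.5463828  -0.03175273]
turn [ 0.0014 -0.0006  0.4329] shift mm [-307.7 -165.6  -97.3] | t 2.18 pos [0.5178 0.3166 0.003 ] F [-1.4  0.6  6.2] gap 0.0485
```

To row units: -97 mm is -0.194, -90 mm is -0.18.

Call:
{"op": "servo_tool", "data": {
  "motion": [
    [[0, 0, 0, 0, 0, -0.03, 0.2], [0, 0, 0, 0, 0, -0.08, 0.2], [0, 0, 0, 0, 0, -0.14, 0.2], [0, 0, 0, 0, 0, -0.18, 0.2], [0, 0, 0, 0, 0, -0.194, 0.2], [0, 0, 0, 0, 0, -0.194, 0.2]]
  ]
}}

```text
time: 2.68
tool_pos: [0.5184, 0.3167, 0.1009]
ee_rot: [[-0.545, 0.839, 0.003], [0.839, 0.545, 0.002], [0.0, 0.004, -1.0]]
wrist_force: [-0.2, 0.4, -1.9]
finger_gap: 0.0488
finger_force: 42.8
```

To row units: -255 mm is -0.51, -230 mm is -0.46, 0.433 rad is 0.2757.

Call:
{"op": "servo_tool", "data": {
  "motion": [
    [[0, 0, 0.0318, -0.05, -0.028, 0, 0.2], [0, 0, 0.07, -0.12, -0.066, 0, 0.2], [0, 0, 0.1082, -0.19, -0.102, 0, 0.2], [0, 0, 0.1464, -0.26, -0.14, 0, 0.2], [0, 0, 0.1783, -0.33, -0.178, 0, 0.2], [0, 0, 0.2101, -0.4, -0.216, 0, 0.2], [0, 0, 0.2419, -0.46, -0.248, 0, 0.2], [0, 0, 0.2757, -0.51, -0.274, 0, 0.2]]
  ]
}}

```text
time: 3.35
tool_pos: [0.5405, 0.0244, 0.0975]
ee_rot: [[-0.138, 0.99, -0.002], [0.99, 0.138, -0.001], [-0.001, -0.002, -1.0]]
wrist_force: [1.8, -0.4, -1.1]
finger_gap: 0.0485
finger_force: 42.8
```

```bash
python3 -c "
from h import *
p=HW(0,.064)
go(p[0],p[1],.1,8.2)"
```

```text
turn [-0.0021  0.0009 -0.0046] shift mm [-56.5  -1.9  -2.4] | t 3.35 pos [0.5405 0.0244 0.0975] F [ 1.8 -0.4 -1.1] gap 0.0485
```

To row units: -56 mm is -0.112, -1.9 mm is -0.0038, -0.004 rad is -0.0025.

Call:
{"op": "servo_tool", "data": {
  "motion": [
    [[0, 0, -0.0025, -0.06, -0.002, 0, 0.2], [0, 0, -0.0025, -0.1, -0.0038, 0, 0.2], [0, 0, -0.0025, -0.112, -0.0038, 0.03, 0.2], [0, 0, -0.0025, -0.112, -0.0038, 0.06, 0.2], [0, 0, -0.0025, -0.112, -0.0038, 0.07, 0.2], [0, 0, -0.0025, -0.112, -0.0038, 0.07, 0.2]]
  ]
}}

```text
time: 3.85
tool_pos: [0.5461, -0.0279, 0.0617]
ee_rot: [[-0.146, 0.989, -0.004], [0.989, 0.146, 0.0], [0.001, -0.004, -1.0]]
wrist_force: [-0.4, 0.1, -1.7]
finger_gap: 0.049
finger_force: 42.7
```

Run:
```python
from h import *
from bench import capture
s=capture("scene");t=capture("top");cv2.imwrite("pics/s1.png",s);cv2.imwrite("pics/t1.png",t)
p=HW(0,.064);go(p[0],p[1],.03,8.2)
a=s[120:270,220:400];b=t[150:270,250:410]
cv2.imwrite("pics/z1.png",np.hstack([cv2.resize(a,(400,333),interpolation=2),cv2.resize(b,(400,333),interpolation=2)]))
```

```text
turn [-0.0015 -0.0003  0.0046] shift mm [-4.1 -1.3 33.3] | t 3.95 pos [ 0.5471 -0.0275  0.0633] F [-0.3 -0.1 -1.1] gap 0.0489
```

View pics/z1.png

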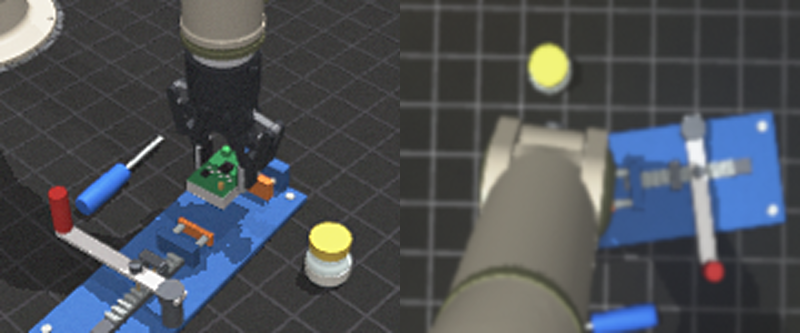

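The board hangs upright in the fingers at (215,175) in the left pane, square to the clamp and clear of the jaws. I lower it slowly.

To row units: 45.5 mm is 0.091, 44.5 mm is 0.089, 0.003 rad is 0.0019.

Call:
{"op": "servo_tool", "data": {
  "motion": [
    [[0, 0, 0.0019, -0.004, -0.002, 0.024, 0.2], [0, 0, 0.0019, -0.008, -0.0026, 0.052, 0.2], [0, 0, 0.0019, -0.008, -0.0026, 0.072, 0.2], [0, 0, 0.0019, -0.008, -0.0026, 0.082, 0.2], [0, 0, 0.0019, -0.008, -0.0026, 0.086, 0.2], [0, 0, 0.0019, -0.008, -0.0026, 0.089, 0.2], [0, 0, 0.0019, -0.008, -0.0026, 0.091, 0.2], [0, 0, 0.0019, -0.008, -0.0026, 0.091, 0.2]]
  ]
}}

```text
time: 4.62
tool_pos: [0.5471, -0.032, 0.0186]
ee_rot: [[-0.144, 0.99, 0.001], [0.99, 0.144, 0.0], [-0.0, 0.001, -1.0]]
wrist_force: [0.6, 1.2, -0.8]
finger_gap: 0.0489
finger_force: 42.8
```

Run:
```python
from h import *
from bench import capture
s=capture("scene");cv2.imwrite("pics/s2.png",s)
p=HW(0,.064);go(p[0],p[1],.015,8.2)
```

```text
turn [0.0006 0.0001 0.0011] shift mm [ 0.4 -0.7  3.7] | t 4.67 pos [ 0.5471 -0.032   0.0187] F [ 0.5  0.8 -1.4] gap 0.0492
```

Call:
{"op": "servo_tool", "data": {
  "motion": [
    [[0, 0, 0, 0, -0.0014, 0.002, 0.2], [0, 0, 0, 0, -0.0014, 0.0036, 0.2], [0, 0, 0, 0, -0.0014, 0.005, 0.2], [0, 0, 0, 0, -0.0014, 0.006, 0.2], [0, 0, 0, 0, -0.0014, 0.0066, 0.2], [0, 0, 0, 0, -0.0014, 0.0066, 0.2]]
  ]
}}

```text
time: 5.17
tool_pos: [0.5462, -0.0322, 0.0151]
ee_rot: [[-0.143, 0.99, 0.0], [0.99, 0.143, 0.0], [0.0, 0.0, -1.0]]
wrist_force: [0.1, -0.8, -0.6]
finger_gap: 0.0487
finger_force: 42.8
```

To row units: 1 mm is 0.002, 0.5 mm is 0.001.

Call:
{"op": "servo_tool", "data": {
  "motion": [
    [[0, 0, 0, 0, 0, 0.001, 0.2], [0, 0, 0, 0, 0, 0.002, 0.2], [0, 0, 0, 0, 0, 0.002, 0.2], [0, 0, 0, 0, 0, 0.002, 0.2]]
  ]
}}

```text
time: 5.5
tool_pos: [0.5462, -0.0322, 0.015]
ee_rot: [[-0.143, 0.99, 0.001], [0.99, 0.143, 0.0], [0.0, 0.001, -1.0]]
wrist_force: [-2.5, 0.4, 13.1]
finger_gap: 0.0489
finger_force: 44.3
```

Contact with the bed (13 N). I open the fingers slowly, then rise.

To row units: -0.7 mm is -0.0014.

Call:
{"op": "servo_tool", "data": {
  "motion": [
    [[0, 0, 0, 0, 0, -0.0014, 0.2], [0, 0, 0, 0, 0, -0.0014, 0.56], [0, 0, 0, 0, 0, -0.0014, 0.62], [0, 0, 0, 0, 0, -0.0014, 0.7], [0, 0, 0, 0, 0, -0.0014, 0.8], [0, 0, 0, 0, 0, -0.0014, 0.8], [0, 0, 0, 0, 0, -0.0014, 0.8]]
  ]
}}

```text
time: 6.08
tool_pos: [0.5462, -0.0322, 0.0146]
ee_rot: [[-0.144, 0.99, -0.0], [0.99, 0.144, -0.0], [0.0, -0.0, -1.0]]
wrist_force: [-0.1, -0.4, 0.6]
finger_gap: 0.0686
finger_force: 0.0
```

To row units: -145 mm is -0.29, -130 mm is -0.26.

Call:
{"op": "servo_tool", "data": {
  "motion": [
    [[0, 0, 0, 0, 0, -0.02, 0.8], [0, 0, 0, 0, 0, -0.06, 0.8], [0, 0, 0, 0, 0, -0.12, 0.8], [0, 0, 0, 0, 0, -0.19, 0.8], [0, 0, 0, 0, 0, -0.26, 0.8], [0, 0, 0, -0.06, 0, -0.29, 0.8], [0, 0, 0, -0.12, -0.06, -0.29, 0.8], [0, 0, 0, -0.12, -0.12, -0.29, 0.8]]
  ]
}}

```text
time: 6.75
tool_pos: [0.4972, -0.1051, 0.162]
ee_rot: [[-0.14, 0.99, 0.006], [0.99, 0.14, -0.003], [-0.004, 0.006, -1.0]]
wrist_force: [-0.7, 0.0, -0.2]
finger_gap: 0.0681
finger_force: 0.0
```

Run:
```python
from h import *
from bench import capture
s=capture("scene");t=capture("top");cv2.imwrite("pics/s3.png",s);cv2.imwrite("pics/t3.png",t)
go(.4734,-.1937,.16,8.2)
m=mask(s,(45,60,40),(85,255,255),(270,360,170,250));print("green",cen(m))
q=plane("scene",np.argwhere(m)[:,::-1],.030)[:,:2];h=np.c_[(q-O)@xv,(q-O)@yv];print("board H",h.min(0),h.max(0),cv2.minAreaRect((h*1000).astype(np.float32)))
cv2.imwrite("pics/z3.png",np.hstack([cv2.resize(s[160:310,220:400],(400,333),interpolation=2),cv2.resize(t[150:270,250:410],(400,333),interpolation=2)]))
```

```text
turn [-0.0033 -0.0003 -0.0038] shift mm [-88.  -29.3   0.7] | t 6.85 pos [ 0.4902 -0.1025  0.1606] F [ 1.4  1.4 -0.6] gap 0.0682
green (array([319.03067485, 211.74846626]), 326)
board H [-0.0232262   0.02576474] [0.02559585 0.09718212] ((0.9922199249267578, 61.443809509277344), (70.40284729003906, 48.88370132446289), 88.61997985839844)
```

View pics/z3.png

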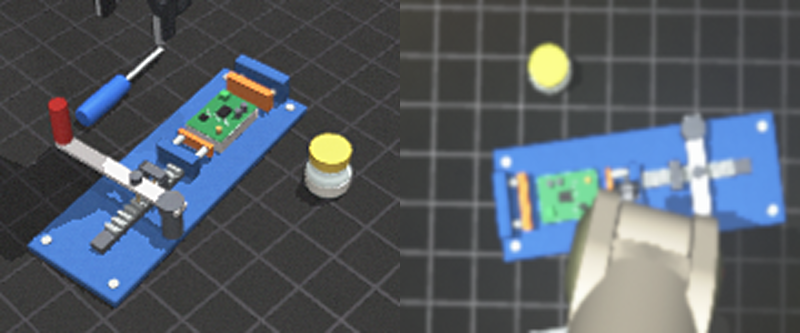

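The board lies square between the jaws, centred at about holder (1, 61) mm. Now the lever.

To row units: -88 mm is -0.176, -75 mm is -0.15, 0.96 rad is 0.6112.

Call:
{"op": "servo_tool", "data": {
  "motion": [
    [[0, 0, 0.0764, -0.04, -0.014, 0, 0.8], [0, 0, 0.1528, -0.1, -0.032, 0, 0.8], [0, 0, 0.2292, -0.15, -0.05, 0, 0.8], [0, 0, 0.3056, -0.176, -0.0592, 0, 0.8], [0, 0, 0.382, -0.176, -0.0592, 0, 0.8], [0, 0, 0.4584, -0.176, -0.0592, 0, 0.8], [0, 0, 0.5348, -0.176, -0.0592, 0, 0.8], [0, 0, 0.6112, -0.176, -0.0592, 0, 0.8]]
  ]
}}

```text
time: 7.52
tool_pos: [0.4791, -0.1912, 0.1602]
ee_rot: [[0.732, 0.681, 0.001], [0.681, -0.732, 0.001], [0.001, 0.0, -1.0]]
wrist_force: [0.6, -1.0, -0.9]
finger_gap: 0.068
finger_force: 0.0
```

To row units: 0.607 rad is 0.3864.

Call:
{"op": "servo_tool", "data": {
  "motion": [
    [[0, 0, 0.0764, 0, 0, 0, 0.8], [0, 0, 0.1528, 0, 0, 0, 0.8], [0, 0, 0.2292, 0, 0, 0, 0.8], [0, 0, 0.3056, 0, 0, 0, 0.8], [0, 0, 0.3864, 0, 0, 0, 0.8], [0, 0, 0.3864, 0, 0, 0, 0.8], [0, 0, 0.3864, 0, 0, 0, 0.8]]
  ]
}}

```text
time: 8.1
tool_pos: [0.4791, -0.191, 0.1599]
ee_rot: [[0.988, 0.152, 0.0], [0.152, -0.988, 0.0], [0.0, -0.0, -1.0]]
wrist_force: [-0.6, -0.1, 0.6]
finger_gap: 0.0679
finger_force: 0.0
```

Run:
```python
from h import *
from bench import capture
s=capture("scene");cv2.imwrite("pics/s4.png",s)
go(.4733,-.194,.068,-81.8);print(telemetry.observe()["joints"].round(2))
cv2.imwrite("pics/z4.png",cv2.resize(s[120:270,180:360],(720,600),interpolation=2))
```

```text
turn [-0.0002 -0.0002  0.0096] shift mm [-6.1  2.  91.9] | t 8.15 pos [ 0.479  -0.1911  0.1599] F [-0.8  0.3  1.1] gap 0.0684
[-0.14  0.52  0.59  2.17 -0.51  0.59 -0.6 ]
```

View pics/z4.png

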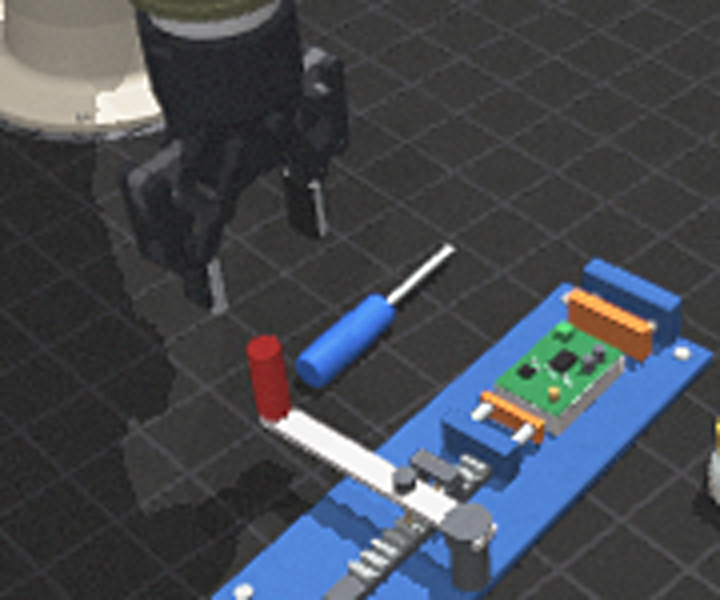

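The open fingers hang straight over the red post, at (265,380) in the crop, so I descend and grip it.

To row units: 92 mm is 0.184, 80 mm is 0.16, 0.009 rad is 0.0057.

Call:
{"op": "servo_tool", "data": {
  "motion": [
    [[0, 0, 0.0032, -0.012, 0.004, 0.02, 0.8], [0, 0, 0.0057, -0.012, 0.004, 0.07, 0.8], [0, 0, 0.0057, -0.012, 0.004, 0.12, 0.8], [0, 0, 0.0057, -0.012, 0.004, 0.16, 0.8], [0, 0, 0.0057, -0.012, 0.004, 0.184, 0.8], [0, 0, 0.0057, -0.012, 0.004, 0.184, 0.6], [0, 0, 0.0057, -0.012, 0.004, 0.184, 0.4], [0, 0, 0.0057, -0.012, 0.004, 0.184, 0.25]]
  ],
  "newtons": 40
}}

```text
time: 8.82
tool_pos: [0.4734, -0.1947, 0.0685]
ee_rot: [[0.99, 0.139, 0.001], [0.139, -0.99, -0.0], [0.001, 0.0, -1.0]]
wrist_force: [-0.5, 0.4, 0.2]
finger_gap: 0.0327
finger_force: 0.0
```

Call:
{"op": "servo_tool", "data": {
  "motion": [
    [[0, 0, 0, 0, 0, 0, 0], [0, 0, 0, 0, 0, 0, 0], [0, 0, 0, 0, 0, 0, 0], [0, 0, 0, 0, 0, 0, 0], [0, 0, 0, 0, 0, 0, 0], [0, 0, 0, 0, 0, 0, 0]]
  ],
  "newtons": 40
}}

```text
time: 9.32
tool_pos: [0.4736, -0.1946, 0.0688]
ee_rot: [[0.99, 0.139, 0.002], [0.139, -0.99, -0.0], [0.002, 0.001, -1.0]]
wrist_force: [-1.3, 0.6, 6.7]
finger_gap: 0.0185
finger_force: 38.9
```

To row units: 15 mm is 0.03, 12 mm is 0.024, -0.02 rad is -0.0127.

Call:
{"op": "servo_tool", "data": {
  "motion": [
    [[0, 0, -0.0127, 0, 0.006, -0.001, 0], [0, 0, -0.0255, 0.0002, 0.012, -0.001, 0], [0, 0, -0.0382, 0.0006, 0.018, -0.001, 0], [0, 0, -0.0509, 0.001, 0.024, -0.001, 0], [0, 0, -0.0637, 0.0016, 0.03, -0.001, 0], [0, 0, -0.0637, 0.0016, 0.03, -0.001, 0]]
  ]
}}

```text
time: 9.82
tool_pos: [0.4765, -0.2101, 0.0688]
ee_rot: [[0.971, 0.238, 0.001], [0.238, -0.971, -0.001], [0.001, 0.001, -1.0]]
wrist_force: [-0.3, 0.1, 6.3]
finger_gap: 0.0193
finger_force: 40.3
```

To row units: 7.5 mm is 0.015, 1.5 mm is 0.003, -0.05 rad is -0.0318.

Call:
{"op": "servo_tool", "data": {
  "motion": [
    [[0, 0, -0.0064, 0, 0.003, 0, 0], [0, 0, -0.0127, 0, 0.006, 0, 0], [0, 0, -0.0191, 0.0002, 0.009, 0, 0], [0, 0, -0.0255, 0.0002, 0.012, 0, 0], [0, 0, -0.0318, 0.0004, 0.015, 0, 0], [0, 0, -0.0318, 0.0004, 0.015, 0, 0]]
  ]
}}

```text
time: 10.32
tool_pos: [0.4782, -0.2164, 0.0688]
ee_rot: [[0.958, 0.286, 0.001], [0.286, -0.958, 0.0], [0.001, -0.0, -1.0]]
wrist_force: [-0.8, 1.5, 8.2]
finger_gap: 0.0191
finger_force: 40.5
```

To row units: 3.5 mm is 0.007, 2.4 mm is 0.0048, -0.02 rad is -0.0127.

Call:
{"op": "servo_tool", "data": {
  "motion": [
    [[0, 0, -0.0064, 0, 0.0024, 0, 0], [0, 0, -0.0127, 0, 0.0048, 0, 0], [0, 0, -0.0127, 0, 0.007, 0, 0], [0, 0, -0.0127, 0, 0.007, 0, 0]]
  ]
}}

```text
time: 10.65
tool_pos: [0.4781, -0.2165, 0.0687]
ee_rot: [[0.952, 0.305, -0.002], [0.305, -0.952, 0.006], [-0.0, -0.006, -1.0]]
wrist_force: [-3.6, 11.7, 16.0]
finger_gap: 0.019
finger_force: 41.7
```

```bash
cat >> h.py <<'E'
PV=np.array([.6193,-.1749])
def lev():
    s=telemetry.observe();p=s["tool_pos"];d=p[:2]-PV;h=np.array([d@xv,d@yv])
    ang=np.arctan2(h[1],-h[0]);u=d/np.hypot(*d);tan=np.array([-u[1],u[0]])*-1  # clockwise = forward
    print("t",round(s["time"],2),"pos",p.round(4),"r",np.hypot(*h).round(4),"phi",ang.round(4),"Ft",(s["wrist_force"][:2]@tan).round(2),"F",s["wrist_force"].round(1),"tool yaw",np.degrees(np.arctan2(s["ee_rot"][1,1],s["ee_rot"][0,1])).round(1))
E
python3 -c "
from h import *
lev()"
```

```text
t 10.65 pos [ 0.4781 -0.2165  0.0687] r 0.1471 phi -0.1434 Ft 12.27 F [-3.6 11.7 16. ] tool yaw -72.2
```

Rest stop found: 12 N at my phi = -0.143. First forward stroke.

To row units: -43.6 mm is -0.0872, -38.7 mm is -0.0774, 0.28 rad is 0.1783.

Call:
{"op": "servo_tool", "data": {
  "motion": [
    [[0, 0, 0.0223, 0.0004, -0.0172, 0, 0], [0, 0, 0.0446, 0.0012, -0.0272, 0, 0], [0, 0, 0.0668, 0.0024, -0.0374, 0, 0], [0, 0, 0.0891, 0.0038, -0.0474, 0, 0], [0, 0, 0.1114, 0.0056, -0.0574, 0, 0], [0, 0, 0.1337, 0.0078, -0.0674, 0, 0], [0, 0, 0.156, 0.0102, -0.0774, 0, 0], [0, 0, 0.1783, 0.0132, -0.0872, 0, 0]]
  ]
}}

```text
time: 11.32
tool_pos: [0.4724, -0.1774, 0.0688]
ee_rot: [[1.0, 0.026, 0.002], [0.026, -1.0, -0.002], [0.002, 0.002, -1.0]]
wrist_force: [-1.0, -3.2, 6.2]
finger_gap: 0.0189
finger_force: 40.4
```

```bash
python3 -c "
from h import *
lev()"
```

```text
t 11.32 pos [ 0.4724 -0.1774  0.0688] r 0.1469 phi 0.126 Ft -3.14 F [-1.  -3.2  6.2] tool yaw -88.5
```

To row units: -8 mm is -0.016, -7 mm is -0.014, 0.03 rad is 0.0191.

Call:
{"op": "servo_tool", "data": {
  "motion": [
    [[0, 0, 0.0095, 0, -0.005, 0, 0], [0, 0, 0.0191, 0.0002, -0.01, 0, 0], [0, 0, 0.0191, 0.0004, -0.014, 0, 0], [0, 0, 0.0191, 0.0004, -0.016, 0, 0]]
  ]
}}

```text
time: 11.65
tool_pos: [0.4725, -0.1716, 0.0688]
ee_rot: [[1.0, -0.004, 0.003], [-0.004, -1.0, -0.006], [0.003, 0.005, -1.0]]
wrist_force: [-1.3, -13.2, -0.0]
finger_gap: 0.019
finger_force: 40.4
```

```bash
python3 -c "
from h import *
lev()"
```

```text
t 11.65 pos [ 0.4725 -0.1716  0.0688] r 0.1469 phi 0.1656 Ft -13.24 F [ -1.3 -13.2  -0. ] tool yaw -90.3
```

Forward stop at phi = 0.166, a span of 0.309 rad, which matches the text. Back to rest.

To row units: 47.5 mm is 0.095, 42.3 mm is 0.0846, -0.31 rad is -0.1974.

Call:
{"op": "servo_tool", "data": {
  "motion": [
    [[0, 0, -0.0255, 0, 0.016, 0, 0], [0, 0, -0.0509, 0.0006, 0.0276, 0, 0], [0, 0, -0.0764, 0.0014, 0.0392, 0, 0], [0, 0, -0.1019, 0.0028, 0.0506, 0, 0], [0, 0, -0.1273, 0.0048, 0.062, 0, 0], [0, 0, -0.1528, 0.0072, 0.0734, 0, 0], [0, 0, -0.1783, 0.0098, 0.0846, 0, 0], [0, 0, -0.1974, 0.0122, 0.095, 0, 0]]
  ]
}}

```text
time: 12.32
tool_pos: [0.4782, -0.2167, 0.0688]
ee_rot: [[0.953, 0.305, 0.001], [0.305, -0.953, -0.0], [0.001, 0.001, -1.0]]
wrist_force: [-1.9, 18.6, 10.1]
finger_gap: 0.019
finger_force: 41.5
```

```bash
python3 -c "
from h import *
lev()"
```

```text
t 12.32 pos [ 0.4782 -0.2167  0.0688] r 0.1471 phi -0.1449 Ft 18.33 F [-1.9 18.6 10.1] tool yaw -72.3
```

To row units: -43.6 mm is -0.0872, -38.7 mm is -0.0774, 0.28 rad is 0.1783.

Call:
{"op": "servo_tool", "data": {
  "motion": [
    [[0, 0, 0.0223, 0.0004, -0.0172, 0, 0], [0, 0, 0.0446, 0.0012, -0.0272, 0, 0], [0, 0, 0.0668, 0.0024, -0.0374, 0, 0], [0, 0, 0.0891, 0.0038, -0.0474, 0, 0], [0, 0, 0.1114, 0.0056, -0.0574, 0, 0], [0, 0, 0.1337, 0.0078, -0.0674, 0, 0], [0, 0, 0.156, 0.0102, -0.0774, 0, 0], [0, 0, 0.1783, 0.0132, -0.0872, 0, 0]]
  ]
}}

```text
time: 12.98
tool_pos: [0.4722, -0.1737, 0.0688]
ee_rot: [[1.0, 0.026, 0.003], [0.026, -1.0, -0.003], [0.003, 0.003, -1.0]]
wrist_force: [1.6, -3.8, 2.6]
finger_gap: 0.019
finger_force: 40.7
```

To row units: -8 mm is -0.016, -7 mm is -0.014, 0.03 rad is 0.0191.

Call:
{"op": "servo_tool", "data": {
  "motion": [
    [[0, 0, 0.0095, 0, -0.005, 0, 0], [0, 0, 0.0191, 0.0002, -0.01, 0, 0], [0, 0, 0.0191, 0.0004, -0.014, 0, 0], [0, 0, 0.0191, 0.0004, -0.016, 0, 0]]
  ]
}}

```text
time: 13.32
tool_pos: [0.4723, -0.1715, 0.0689]
ee_rot: [[1.0, -0.006, 0.005], [-0.006, -1.0, -0.012], [0.005, 0.012, -1.0]]
wrist_force: [0.3, -28.4, -6.6]
finger_gap: 0.0189
finger_force: 42.0
```

Run:
```python
from h import *
lev()
from bench import capture
s=capture("scene");cv2.imwrite("pics/s5.png",s)
for nm,rs in(("back",(318,350,185,212)),("mov",(295,330,205,235))):
    print(nm,cen(mask(s,(4,90,60),(25,255,255),rs)))
print("green",cen(mask(s,(45,60,40),(85,255,255),(270,360,170,250))))
```

```text
t 13.32 pos [ 0.4723 -0.1715  0.0689] r 0.147 phi 0.1658 Ft -28.37 F [  0.3 -28.4  -6.6] tool yaw -90.3
back (array([333.09722222, 199.68055556]), 144)
mov (array([313.95061728, 217.88888889]), 81)
green (array([322.25177305, 208.57446809]), 282)
```

To row units: 49 mm is 0.098, 44.3 mm is 0.0886, -0.31 rad is -0.1974.

Call:
{"op": "servo_tool", "data": {
  "motion": [
    [[0, 0, -0.0255, 0, 0.016, 0, 0], [0, 0, -0.0509, 0.0006, 0.0296, 0, 0], [0, 0, -0.0764, 0.0014, 0.0432, 0, 0], [0, 0, -0.1019, 0.0028, 0.0546, 0, 0], [0, 0, -0.1273, 0.0048, 0.066, 0, 0], [0, 0, -0.1528, 0.0072, 0.0774, 0, 0], [0, 0, -0.1783, 0.0098, 0.0886, 0, 0], [0, 0, -0.1974, 0.0122, 0.098, 0, 0]]
  ]
}}

```text
time: 14.03
tool_pos: [0.4773, -0.2142, 0.0687]
ee_rot: [[0.952, 0.305, 0.001], [0.305, -0.952, -0.001], [0.001, 0.001, -1.0]]
wrist_force: [-0.2, 0.9, 8.2]
finger_gap: 0.0188
finger_force: 41.4
```

Run:
```python
from h import *
lev()
f=lambda p:(lambda w:[(w-O)@xv,(w-O)@yv])(plane("scene",p,.026)[0,:2])
print("mov",np.round([f([307.91,223.45]),f([313.95,217.89])],4),"back",np.round([f([332.3,200.66]),f([333.1,199.68])],4))
s=cv2.imread("pics/s5.png")
m=mask(s,(45,60,40),(85,255,255),(270,360,170,250))
q=plane("scene",np.argwhere(m)[:,::-1],.030)[:,:2];h=np.c_[(q-O)@xv,(q-O)@yv];print("board H",h.min(0),h.max(0))
```

```text
t 14.03 pos [ 0.4773 -0.2142  0.0687] r 0.1473 phi -0.127 Ft 0.94 F [-0.2  0.9  8.2] tool yaw -72.2
mov [[0.0011 0.0147]
 [0.0013 0.0384]] back [[0.0014 0.1156]
 [0.0009 0.1198]]
board H [-0.02333201  0.04102915] [0.02559585 0.10771772]
```

To row units: 4 mm is 0.008, 3 mm is 0.006.

Call:
{"op": "servo_tool", "data": {
  "motion": [
    [[0, 0, 0, 0, 0.003, 0, 0], [0, 0, 0, 0, 0.006, 0, 0], [0, 0, 0, 0, 0.008, 0, 0], [0, 0, 0, 0, 0.008, 0, 0]]
  ]
}}

```text
time: 14.37
tool_pos: [0.478, -0.2165, 0.0687]
ee_rot: [[0.952, 0.305, -0.0], [0.305, -0.952, 0.001], [0.0, -0.001, -1.0]]
wrist_force: [-2.5, 2.4, 11.0]
finger_gap: 0.019
finger_force: 41.7
```

To row units: -22 mm is -0.044, -17 mm is -0.034, 0.14 rad is 0.0891.

Call:
{"op": "servo_tool", "data": {
  "motion": [
    [[0, 0, 0.0223, 0.0004, -0.014, 0, 0], [0, 0, 0.0446, 0.0012, -0.024, 0, 0], [0, 0, 0.0668, 0.0024, -0.034, 0, 0], [0, 0, 0.0891, 0.0038, -0.044, 0, 0]]
  ]
}}

```text
time: 14.7
tool_pos: [0.4737, -0.1964, 0.0688]
ee_rot: [[0.986, 0.166, 0.001], [0.166, -0.986, -0.002], [0.001, 0.002, -1.0]]
wrist_force: [-0.2, -3.6, 6.5]
finger_gap: 0.019
finger_force: 41.3
```

```bash
python3 -c "
from h import *
lev()"
```

```text
t 14.7 pos [ 0.4737 -0.1964  0.0688] r 0.1472 phi -0.0039 Ft -3.56 F [-0.2 -3.6  6.5] tool yaw -80.4
```

To row units: -7.6 mm is -0.0152, -5.1 mm is -0.0102, 0.035 rad is 0.0223.

Call:
{"op": "servo_tool", "data": {
  "motion": [
    [[0, 0, 0.0108, 0.0002, -0.005, 0, 0], [0, 0, 0.0223, 0.0004, -0.0102, 0, 0], [0, 0, 0.0331, 0.0008, -0.0152, 0, 0]]
  ]
}}

```text
time: 14.95
tool_pos: [0.4728, -0.1888, 0.0687]
ee_rot: [[0.993, 0.116, 0.001], [0.116, -0.993, -0.002], [0.001, 0.002, -1.0]]
wrist_force: [-1.7, -3.3, 6.9]
finger_gap: 0.0188
finger_force: 41.3
```

To row units: -4.4 mm is -0.0088, -2.5 mm is -0.005, 0.03 rad is 0.0191.

Call:
{"op": "servo_tool", "data": {
  "motion": [
    [[0, 0, 0.0108, 0.0002, -0.005, 0, 0], [0, 0, 0.0191, 0.0004, -0.0088, 0, 0]]
  ]
}}

```text
time: 15.12
tool_pos: [0.4724, -0.1843, 0.0688]
ee_rot: [[0.996, 0.086, 0.001], [0.086, -0.996, -0.001], [0.001, 0.001, -1.0]]
wrist_force: [-1.7, -2.3, 7.9]
finger_gap: 0.0193
finger_force: 41.4
```

```bash
python3 -c "
from h import *
lev()"
```

```text
t 15.12 pos [ 0.4724 -0.1843  0.0688] r 0.1472 phi 0.0791 Ft -2.15 F [-1.7 -2.3  7.9] tool yaw -85.1
```

To row units: -4 mm is -0.008, -2 mm is -0.004, 0.027 rad is 0.0172.

Call:
{"op": "servo_tool", "data": {
  "motion": [
    [[0, 0, 0.0083, 0.0002, -0.004, 0, 0], [0, 0, 0.0172, 0.0002, -0.008, 0, 0]]
  ]
}}

```text
time: 15.28
tool_pos: [0.4722, -0.1804, 0.0688]
ee_rot: [[0.998, 0.059, 0.001], [0.059, -0.998, -0.001], [0.001, 0.001, -1.0]]
wrist_force: [-0.7, -2.3, 7.9]
finger_gap: 0.0188
finger_force: 41.4
```

To row units: -4 mm is -0.008, -2 mm is -0.004, 0.027 rad is 0.0172.

Call:
{"op": "servo_tool", "data": {
  "motion": [
    [[0, 0, 0.0083, 0.0002, -0.004, 0, 0], [0, 0, 0.0172, 0.0002, -0.008, 0, 0]]
  ]
}}

```text
time: 15.45
tool_pos: [0.4721, -0.1764, 0.0688]
ee_rot: [[0.999, 0.032, 0.001], [0.032, -0.999, -0.001], [0.001, 0.001, -1.0]]
wrist_force: [-0.5, -2.6, 6.1]
finger_gap: 0.0194
finger_force: 41.3
```

To row units: -6 mm is -0.012, -4 mm is -0.008, 0.03 rad is 0.0191.

Call:
{"op": "servo_tool", "data": {
  "motion": [
    [[0, 0, 0.0083, 0.0002, -0.004, 0, 0], [0, 0, 0.0172, 0.0002, -0.008, 0, 0], [0, 0, 0.0191, 0.0002, -0.012, 0, 0], [0, 0, 0.0191, 0.0002, -0.012, 0, 0]]
  ]
}}

```text
time: 15.78
tool_pos: [0.4722, -0.1717, 0.0688]
ee_rot: [[1.0, 0.002, 0.002], [0.002, -1.0, -0.004], [0.002, 0.004, -1.0]]
wrist_force: [-0.3, -6.0, 4.6]
finger_gap: 0.019
finger_force: 41.2
```

```bash
python3 -c "
from h import *
lev()"
```

```text
t 15.78 pos [ 0.4722 -0.1717  0.0688] r 0.1471 phi 0.1648 Ft -6.01 F [-0.3 -6.   4.6] tool yaw -89.9
```

No load up to 0.28 rad, so there is no grip yet. Return, then the next stroke.

To row units: 47 mm is 0.094, 41.8 mm is 0.0836, -0.28 rad is -0.1783.

Call:
{"op": "servo_tool", "data": {
  "motion": [
    [[0, 0, -0.0255, 0, 0.015, 0, 0], [0, 0, -0.0509, 0.0006, 0.0266, 0, 0], [0, 0, -0.0764, 0.0014, 0.0382, 0, 0], [0, 0, -0.1019, 0.0028, 0.0496, 0, 0], [0, 0, -0.1273, 0.0048, 0.061, 0, 0], [0, 0, -0.1528, 0.0072, 0.0724, 0, 0], [0, 0, -0.1783, 0.0098, 0.0836, 0, 0], [0, 0, -0.1974, 0.0122, 0.094, 0, 0]]
  ]
}}

```text
time: 16.45
tool_pos: [0.478, -0.2166, 0.0688]
ee_rot: [[0.951, 0.31, 0.0], [0.31, -0.951, 0.001], [0.001, -0.0, -1.0]]
wrist_force: [-0.3, 7.9, 11.0]
finger_gap: 0.0192
finger_force: 42.1
```

Run:
```python
from h import *
lev()
from bench import capture
s=capture("scene");cv2.imwrite("pics/s6.png",s)
f=lambda p:(lambda w:[(w-O)@xv,(w-O)@yv])(plane("scene",p,.026)[0,:2])
for nm,rs in(("back",(318,350,185,212)),("mov",(295,332,203,235))):
    c,n=cen(mask(s,(4,90,60),(25,255,255),rs));print(nm,c,n,f(c))
m=mask(s,(45,60,40),(85,255,255),(270,360,170,250))
q=plane("scene",np.argwhere(m)[:,::-1],.030)[:,:2];h=np.c_[(q-O)@xv,(q-O)@yv];print("board H",h.min(0),h.max(0))
```

```text
t 16.45 pos [ 0.478  -0.2166  0.0688] r 0.1473 phi -0.1443 Ft 7.7 F [-0.3  7.9 11. ] tool yaw -71.9
back [335.13286713 197.52447552] 143 [np.float64(0.00034845474760224546), np.float64(0.12961100183951912)]
mov [316.08 216.32] 75 [np.float64(0.002245226692506382), np.float64(0.04585613254755745)]
board H [-0.02373133  0.04941176] [0.02588824 0.11696391]
```

To row units: -15 mm is -0.03, -12 mm is -0.024, 0.09 rad is 0.0573.

Call:
{"op": "servo_tool", "data": {
  "motion": [
    [[0, 0, 0.0223, 0.0004, -0.014, 0, 0], [0, 0, 0.0446, 0.0012, -0.024, 0, 0], [0, 0, 0.0573, 0.0018, -0.03, 0, 0]]
  ]
}}

```text
time: 16.75
tool_pos: [0.4747, -0.2028, 0.0688]
ee_rot: [[0.976, 0.219, 0.002], [0.219, -0.976, -0.002], [0.001, 0.002, -1.0]]
wrist_force: [0.4, -4.1, 4.8]
finger_gap: 0.0188
finger_force: 41.4
```

To row units: -6 mm is -0.012, -4 mm is -0.008, 0.04 rad is 0.0255.

Call:
{"op": "servo_tool", "data": {
  "motion": [
    [[0, 0, 0.0083, 0.0002, -0.004, 0, 0], [0, 0, 0.0172, 0.0004, -0.008, 0, 0], [0, 0, 0.0255, 0.0006, -0.012, 0, 0]]
  ]
}}

```text
time: 17.0
tool_pos: [0.4739, -0.1979, 0.0688]
ee_rot: [[0.984, 0.181, 0.002], [0.181, -0.984, -0.003], [0.002, 0.003, -1.0]]
wrist_force: [0.7, -7.2, 3.2]
finger_gap: 0.0189
finger_force: 41.4
```

To row units: -6 mm is -0.012, -4 mm is -0.008, 0.04 rad is 0.0255.

Call:
{"op": "servo_tool", "data": {
  "motion": [
    [[0, 0, 0.0083, 0.0002, -0.004, 0, 0], [0, 0, 0.0172, 0.0004, -0.008, 0, 0], [0, 0, 0.0255, 0.0006, -0.012, 0, 0]]
  ]
}}

```text
time: 17.25
tool_pos: [0.4733, -0.1933, 0.0688]
ee_rot: [[0.99, 0.141, 0.003], [0.141, -0.99, -0.005], [0.002, 0.005, -1.0]]
wrist_force: [0.8, -10.9, 1.5]
finger_gap: 0.0191
finger_force: 41.4
```

```bash
python3 -c "
from h import *
lev()"
```

```text
t 17.25 pos [ 0.4733 -0.1933  0.0688] r 0.1472 phi 0.0178 Ft -10.96 F [  0.8 -10.9   1.5] tool yaw -81.9
```

Load is felt from about 0.13 rad, so this is the gripping stroke. I push on to the forward stop.

To row units: -10 mm is -0.02, -8 mm is -0.016, 0.068 rad is 0.0433.

Call:
{"op": "servo_tool", "data": {
  "motion": [
    [[0, 0, 0.0083, 0.0002, -0.004, 0, 0], [0, 0, 0.0172, 0.0004, -0.008, 0, 0], [0, 0, 0.0255, 0.0006, -0.012, 0, 0], [0, 0, 0.0344, 0.0008, -0.016, 0, 0], [0, 0, 0.0433, 0.0012, -0.02, 0, 0]]
  ]
}}

```text
time: 17.67
tool_pos: [0.4724, -0.1836, 0.0688]
ee_rot: [[0.997, 0.073, 0.003], [0.073, -0.997, -0.005], [0.003, 0.006, -1.0]]
wrist_force: [0.9, -11.7, 1.8]
finger_gap: 0.0187
finger_force: 41.5
```

To row units: -10 mm is -0.02, -8 mm is -0.016, 0.068 rad is 0.0433.

Call:
{"op": "servo_tool", "data": {
  "motion": [
    [[0, 0, 0.0083, 0.0002, -0.004, 0, 0], [0, 0, 0.0172, 0.0004, -0.008, 0, 0], [0, 0, 0.0255, 0.0006, -0.012, 0, 0], [0, 0, 0.0344, 0.0008, -0.016, 0, 0], [0, 0, 0.0433, 0.0012, -0.02, 0, 0]]
  ]
}}

```text
time: 18.08
tool_pos: [0.4722, -0.1736, 0.0688]
ee_rot: [[1.0, 0.005, 0.003], [0.005, -1.0, -0.006], [0.003, 0.006, -1.0]]
wrist_force: [-0.9, -9.9, 2.8]
finger_gap: 0.0189
finger_force: 41.4
```

```bash
python3 -c "
from h import *
lev()"
```

```text
t 18.08 pos [ 0.4722 -0.1736  0.0688] r 0.1471 phi 0.1517 Ft -9.93 F [-0.9 -9.9  2.8] tool yaw -89.7
```

To row units: -4 mm is -0.008, -3 mm is -0.006, 0.012 rad is 0.0076.

Call:
{"op": "servo_tool", "data": {
  "motion": [
    [[0, 0, 0.0051, 0, -0.003, 0, 0], [0, 0, 0.0076, 0, -0.006, 0, 0], [0, 0, 0.0076, 0, -0.008, 0, 0], [0, 0, 0.0076, 0, -0.008, 0, 0]]
  ]
}}

```text
time: 18.42
tool_pos: [0.4723, -0.1717, 0.0688]
ee_rot: [[1.0, -0.008, 0.004], [-0.008, -1.0, -0.009], [0.004, 0.009, -1.0]]
wrist_force: [0.4, -18.8, -1.9]
finger_gap: 0.0188
finger_force: 41.9
```

```bash
python3 -c "
from h import *
lev()"
```

```text
t 18.42 pos [ 0.4723 -0.1717  0.0688] r 0.1471 phi 0.1645 Ft -18.8 F [  0.4 -18.8  -1.9] tool yaw -90.5
```

At the forward stop (phi 0.1645, with the extra force rise). Swing back to rest.

To row units: 15.5 mm is 0.031, 9.5 mm is 0.019, -0.09 rad is -0.0573.

Call:
{"op": "servo_tool", "data": {
  "motion": [
    [[0, 0, -0.0127, 0, 0.01, 0, 0], [0, 0, -0.0318, 0.0002, 0.019, 0, 0], [0, 0, -0.0573, 0.0008, 0.031, 0, 0]]
  ]
}}

```text
time: 18.67
tool_pos: [0.4723, -0.1827, 0.0688]
ee_rot: [[0.996, 0.086, 0.002], [0.086, -0.996, -0.001], [0.002, 0.002, -1.0]]
wrist_force: [0.2, -0.1, 7.6]
finger_gap: 0.0189
finger_force: 41.8
```

To row units: 33 mm is 0.066, 29 mm is 0.058, -0.22 rad is -0.1401.

Call:
{"op": "servo_tool", "data": {
  "motion": [
    [[0, 0, -0.0255, 0.0002, 0.0116, 0, 0], [0, 0, -0.0509, 0.001, 0.0232, 0, 0], [0, 0, -0.0764, 0.0022, 0.0346, 0, 0], [0, 0, -0.1019, 0.0038, 0.046, 0, 0], [0, 0, -0.1273, 0.0058, 0.058, 0, 0], [0, 0, -0.1401, 0.007, 0.066, 0, 0], [0, 0, -0.1401, 0.007, 0.066, 0, 0]]
  ]
}}

```text
time: 19.25
tool_pos: [0.4778, -0.2157, 0.0687]
ee_rot: [[0.954, 0.301, 0.001], [0.301, -0.954, -0.001], [0.0, 0.001, -1.0]]
wrist_force: [-1.8, -2.8, 8.7]
finger_gap: 0.019
finger_force: 41.9
```

```bash
python3 -c "
from h import *
lev()"
```

```text
t 19.25 pos [ 0.4778 -0.2157  0.0687] r 0.1473 phi -0.1377 Ft -2.22 F [-1.8 -2.8  8.7] tool yaw -72.5
```

To row units: 1.5 mm is 0.003, 0.8 mm is 0.0016.

Call:
{"op": "servo_tool", "data": {
  "motion": [
    [[0, 0, 0, 0, 0.003, 0, 0], [0, 0, 0, 0, 0.003, 0, 0], [0, 0, 0, 0, 0.0016, 0, 0.4], [0, 0, 0, 0, 0.0016, 0, 0.7], [0, 0, 0, 0, 0.0016, 0, 0.8], [0, 0, 0, 0, 0.0016, 0, 0.8], [0, 0, 0, 0, 0.0016, 0, 0.8]]
  ]
}}

```text
time: 19.83
tool_pos: [0.4782, -0.2148, 0.0681]
ee_rot: [[0.954, 0.3, -0.0], [0.3, -0.954, 0.0], [-0.0, -0.0, -1.0]]
wrist_force: [0.9, 0.3, -0.7]
finger_gap: 0.0684
finger_force: 0.0
```

To row units: -120 mm is -0.24, -100 mm is -0.2.

Call:
{"op": "servo_tool", "data": {
  "motion": [
    [[0, 0, 0, 0, 0, -0.03, 0.8], [0, 0, 0, 0, 0, -0.08, 0.8], [0, 0, 0, 0, 0, -0.14, 0.8], [0, 0, 0, 0, 0, -0.2, 0.8], [0, 0, 0, 0, 0.06, -0.24, 0.8], [0, 0, 0, 0, 0.12, -0.24, 0.8], [0, 0, 0, 0, 0.16, -0.24, 0.8], [0, 0, 0, 0, 0.16, -0.24, 0.8]]
  ]
}}

```text
time: 20.5
tool_pos: [0.5033, -0.2954, 0.1892]
ee_rot: [[0.955, 0.298, 0.003], [0.298, -0.955, -0.004], [0.001, 0.004, -1.0]]
wrist_force: [-0.9, -0.3, -0.5]
finger_gap: 0.0684
finger_force: 0.0
```

Run:
```python
from h import *
from bench import capture
s=capture("scene");t=capture("top");cv2.imwrite("pics/s7.png",s);lev()
f=lambda p:(lambda w:[(w-O)@xv,(w-O)@yv])(plane("scene",p,.026)[0,:2])
for nm,rs in(("back",(318,352,183,212)),("mov",(295,336,198,235))):
    c,n=cen(mask(s,(4,90,60),(25,255,255),rs));print(nm,c,n,f(c))
m=mask(s,(45,60,40),(85,255,255),(270,360,170,250))
q=plane("scene",np.argwhere(m)[:,::-1],.030)[:,:2];h=np.c_[(q-O)@xv,(q-O)@yv];print("board H",h.min(0),h.max(0))
rb=(225,275,190,240);b=mask(s,(0,110,60),(8,255,255),rb)|mask(s,(172,110,60),(180,255,255),rb)
c,n=cen(b);w=plane("scene",c,.085)[0,:2];d=w-PV;print("handle",c,n,w,"phi",np.arctan2(d@yv,-d@xv))
cv2.imwrite("pics/z7.png",np.hstack([cv2.resize(s[160:310,220:400],(400,333),interpolation=2),cv2.resize(t[150:270,250:410],(400,333),interpolation=2)]))
```

```text
t 20.6 pos [ 0.5018 -0.2915  0.1879] r 0.1655 phi -0.6383 Ft -0.35 F [ 0.3 -0.2  0.2] tool yaw -72.6
back [335.52816901 197.33098592] 142 [np.float64(0.0007439044334025151), np.float64(0.13081526327688792)]
mov [318.3625 213.75  ] 80 [np.float64(0.0013486370601977318), np.float64(0.05639323851293389)]
board H [-0.02373133  0.05219525] [0.02559585 0.11847495]
handle [240.70588235 218.97326203] 187 [ 0.47826847 -0.21532446] phi -0.13620745691329705
```

View pics/z7.png

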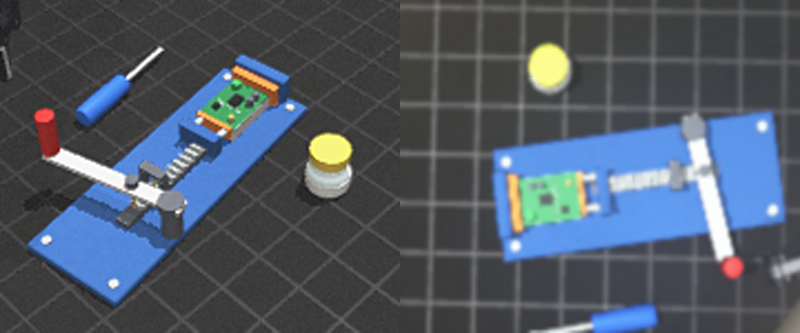

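The board sits gripped between both orange jaws, at (230,105) in the left pane. The handle is back at rest (phi -0.136, about 0.01 rad from the stop), and the gripper is clear of everything.

```bash
python3 -c "
from bench import ticket
print(ticket.job_done())"
```

```text
the job is handed in; nothing more can be done
None
```

I set the board on the bed and let go, then pumped the lever four strokes, with the load first felt on the fourth at about 0.13 rad. The final picture shows the board between both jaws and the lever back on its rest stop, so I handed the job in; the judge returned no verdict, and the grip force was only inferred from the handle push.

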